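# Fetch the diffuser from behind the eyepiece tube and bulb puller

## Task

The frosted diffuser disc lies at the back of the grey aluminium dock, shut in by the eyepiece tube and the bulb puller. Stand both of these upright on the rubber side mat, then fetch the diffuser and lay it flat and centred on the round light port of the microscope base, frosted face up, setting the glass down without dropping it; only after that stand the tube and the puller back in the dock, each upright on the very spot it came from. Leave the slide holder and the screw jar where they are.

Things in the scene. Friction and masses are not known exactly. Their poses are not given: they have to be found in the camera images.
- eyepiece_tube: Matte black eyepiece tube standing upright, loose, 85 mm tall, round: lower barrel 32 mm diameter up to 50 mm, eyecup 38 mm diameter from 56 mm to the top (grip it here). About 110 g. Origin: centre of its underside; z up its axis. Starts on one of the dock's two round spots, the puller on the other; which is which varies.
- bulb_puller: Green rubber lamp bulb puller standing upright, loose, 74 mm tall, round: cup foot 36 mm diameter (lowest 8 mm), waist 22 mm diameter at 28 mm height, straight handle 28 mm diameter from 42 mm to the top (grip it here from above). About 50 g. Origin: centre of its underside; z up along its axis.
- diffuser: Frosted glass diffuser disc in a steel ring mount, loose, lying flat: 50 mm diameter, 16 mm thick, about 70 g, white frosted face upward. Origin: centre of its underside; z up. It starts in the rear bay of the dock.
- dock: Fixed grey aluminium dock, x axis from open front to back. Floor plate 6 mm thick, x -65 to +100 mm, 126 mm wide (y). Dark spots, 44 mm across, at x -24, y +-26 mm, carry tube and puller. Bay behind: cheeks with inner faces at y +-35 mm (x +10 to +100), back wall inner face x +92; tops 26 mm above bench. Diffuser at about x +34: grip it along x. Origin on the bench, midway between cheeks.
- side_mat: Dark rubber side mat, fixed flat on the bench, 110 mm (its x) by 160 mm (its y), 4 mm thick. Origin: centre of its underside; z up. May lie on the left or the right of the dock, with the microscope base on the other side.
- scope_base: Stripped white microscope base, fixed: body 150 mm (its x) by 120 mm (its y) by 40 mm high. In the middle of its top stands the round black light port, 72 mm diameter, with a 54 mm glass window; the port's flat top is 46 mm above the bench. Origin: centre of the underside, straight below the port's centre; z up. May be on the left or the right.
- slide_holder: Chrome slide holder, loose bystander lying flat in front of the dock: 50 mm (its x) by 110 mm (its y), 12 mm high. Origin: centre of its underside. Not to be moved.
- screw_jar: Small glass jar with a black cap, loose bystander, 44 mm diameter, 50 mm tall. Origin: centre of its underside. Not to be moved.
Mind the look-alikes: they are no part of the job. What is shaped like the diffuser but green or turquoise is not meant. Leave any pink look-alike of the bulb_puller alone.

How it is judged:
On the way, in this order (a step that is already met when the one before it is completed fails the run):
1. tube and puller both stand upright on the side mat, released, with the diffuser still in the dock (x of eyepiece_tube in the frame of side_mat between -0.055 and 0.055 m and y of eyepiece_tube in the frame of side_mat between -0.08 and 0.08 m and z of eyepiece_tube in the frame of side_mat between 0 and 0.009 m and angle between each of eyepiece_tube, bulb_puller's own z axis and vertical below 0.15 rad and x of bulb_puller in the frame of side_mat between -0.055 and 0.055 m and y of bulb_puller in the frame of side_mat between -0.08 and 0.08 m and z of bulb_puller in the frame of side_mat between 0 and 0.009 m and contact force between the fingers and eyepiece_tube below 0.1 N and contact force between the fingers and bulb_puller below 0.1 N and horizontal distance between diffuser and dock below 0.09 m), for 0.2 s.
2. the diffuser lies flat and centred on the light port, released, while tube and puller still stand on the mat (horizontal distance between diffuser and scope_base below 0.01 m and z of diffuser in the frame of scope_base between 0.042 and 0.05 m and angle between diffuser's own z axis and vertical below 0.1 rad and contact force between the fingers and diffuser below 0.1 N and x of eyepiece_tube in the frame of side_mat between -0.055 and 0.055 m and y of eyepiece_tube in the frame of side_mat between -0.08 and 0.08 m and z of eyepiece_tube in the frame of side_mat between 0 and 0.009 m and angle between each of eyepiece_tube, bulb_puller's own z axis and vertical below 0.15 rad and x of bulb_puller in the frame of side_mat between -0.055 and 0.055 m and y of bulb_puller in the frame of side_mat between -0.08 and 0.08 m and z of bulb_puller in the frame of side_mat between 0 and 0.009 m), for 0.2 s.
At the end, for the whole second after the job is handed in: The diffuser lies flat on the light port, its centre within 10 mm of the port's; the eyepiece tube and the bulb puller stand upright in the dock, each within 12 mm of where it stood at the start; everything is released and at rest (horizontal distance between diffuser and scope_base below 0.01 m and z of diffuser in the frame of scope_base between 0.042 and 0.05 m and angle between each of diffuser, eyepiece_tube, bulb_puller's own z axis and vertical below 0.1 rad and distance of each of eyepiece_tube, bulb_puller from where it was at the start of the episode below 0.012 m and linear speed of each of eyepiece_tube, bulb_puller, diffuser below 0.02 m/s and angular speed of each of eyepiece_tube, bulb_puller, diffuser below 0.2 rad/s); the robot touches nothing.
It fails at once if the slide holder was moved by more than 15 mm (distance of slide_holder from where it was at the start of the episode above 0.015 m).
It fails at once if the screw jar was moved by more than 15 mm (distance of screw_jar from where it was at the start of the episode above 0.015 m).
It fails at once if the diffuser was dropped or turned over ((contact force between the fingers and diffuser below 0.01 N and linear speed of diffuser above 0.5 m/s) or angle between diffuser's own z axis and vertical above 1.2 rad).
It also fails if it takes over 123 s, if anything falls off the work surface, if the arm or the gripper's body presses on something with over 40 N, if the wrist force passes 120 N, or if a joint passes its speed limit or range.

## Robot

A 6-joint arm with a two-finger parallel gripper is mounted at the origin on the work surface. World frame = base frame: x ahead of the robot, y to its left, z up, the work surface at z = 0. Lengths are in m, angles in rad, forces in N, time in s.
With the tool pointing down it reaches from about 0.2 to 0.875 m from the base axis. Payload 3.4 kg.
Tool frame: the origin (TCP) lies midway between the tips of the shut fingers; the grasp point (between the pads) lies behind it (ctrl.tcp_to_grasp is the z of the grasp point in the tool frame, in m); z points along the fingers, y is the line along which they close (so a half turn about z gives the same grasp; the last joint's range is limited). The gripper opens to 94 mm and grips with 3 to 60 N. Pads are 16 mm wide; open, the fingers measure 119 mm over their backs; the gripper's body (75 mm by 177 mm) begins 78 mm behind the grasp point.
Start: joints at [1.027, 0.276, 1.505, -0, 1.361, -0.121], TCP at [0.236, 0.524, 0.205] pointing down, gripper open.
Joint ranges: [-2.89, 2.89], [-0.75, 2.08], [0.22, 2.7], [-1.18, 4.32], [0.11, 2.71], [-2.7, 2.7]. Speed limits (rad/s): [2.57, 2.57, 3.14, 3.14, 3.14, 3.14].

## Interface

Orientations are given as a unit quaternion [x, y, z, w].
In Python, from bench import ctrl gives the robot as it stands.
- The arm moves only by the tool servo_tool, never from a script. Its argument "plan" is one flat list of numbers, 6 for each row, row after row: the shift along the tool's x, y, z in cm, then the turn, a rotation vector about the tool's x, y, z in degrees. In form: [x, y, z, wx, wy, wz, x, y, z, wx, wy, wz, ...]. A call has 1 to 5 rows; each row is the pose to reach, as a shift and turn from the pose commanded when the call began, along the tool's axes at that moment; what a row does not reach only later rows make up. A row lasts 1/10 s, in which the tool goes at most 50 mm and 8.59 degrees, less where a joint would pass 70% of its speed; a pose out of reach is approached as far as the arm can. A call with a gripper value outside its range is refused whole. "fingers" is the closure, from 0 (fully open) to 1 (shut), set as the call begins (left out, the last holds). The fingers move at their own pace and stop on an object; "squeeze" is the grip in N (left out, the last holds). Time passes only in rows, so rows that repeat a pose let the fingers close. It gives the time, the measured TCP pose, the force, the opening and the grip force at its end, in the units of the state.
- ctrl.sense(): the state, without advancing time (a new reading comes with each control period).
- ctrl.camera(name): name is "scene" or "top"; returns a dict with "image" (400x640x3 uint8, red, green, blue), "K" (3x3 intrinsics, pixels), "R" (3x3) and "t" (3): a world point X has camera coordinates R X + t. Camera axes: x right, y down, z forward; pixel columns grow to the right and rows downward; lengths in m; the calibration is good to about 2 mm. A picture is of the moment at which its call begins. There is no depth.
- ctrl.close_job(): hands the job in; it is judged then, once.
Trained networks look in the newest picture that a camera, given by its name, has taken for a name from the list of things; names that differ only in an ending like _2 or _b are one class to them, and where a whole thing is asked for, a point or a joint stands for the part that bears it (a point fixed in the world has none). Each returns a list of dicts, best first, with "score" (0 to 1); they miss things now and then, are a little off and sometimes report something else, mostly with a low value. They report only what shows in the picture. A call takes as long as a camera call. They do not tell look-alikes from the thing itself.
- ctrl.masks_of(thing, camera): "mask" (400x640 bool, what is visible of it).
- ctrl.spot_point(thing, camera): "xyz" ([x, y, z] in m, in world coordinates, good to about 4 mm: a listed point, or the origin of a listed thing).
The state is a dict: "time": time; "joint_positions": joint angles; "qvel": joint speeds; "joint_efforts": joint torques, N m; "ee_pos": TCP position; "ee_rot": TCP orientation; "contact_force": force on the tool from outside, world axes, zero at the start; "wrist_torque": the same for the moment, N m; "width": finger opening in m; "gripper_force": force on a finger pad.
Only numpy, scipy, OpenCV 4.12 (cv2) and the standard library are available. Lean on these libraries where they do the work, as an engineer would, in place of code of your own. Each camera call takes 0.05 s, during which the arm holds its last target. There are 200 camera calls.

## Working session

There is one attempt and no reset: what is moved stays moved. The work goes in short steps, Python scripts to look and compute and a tool call to move; the robot and the scene stay as the last step left them, time stands still between calls to the robot, and variables do not carry over. Pictures are saved under pics/ and viewed, at most 14 in all, crops included, and the job is handed in when it is done.

Besides the shell and the picture viewer there is one more tool, called after "Call:" in YAML: its name, and indented under it one key for each argument. servo_tool: Moves the arm, as the interface text tells. Its arguments: {"type":"object","properties":{"plan":{"type":"array","items":{"type":"number"}},"fingers":{"type":"number"},"squeeze":{"type":"number"}},"required":["plan"]}

```bash
mkdir -p pics; ls
cat > h.py <<'E'
import numpy as np, cv2, sys
from bench import ctrl
from scipy.spatial.transform import Rotation as Ro
def snap(c,name=None):
    d=ctrl.camera(c)
    if name: cv2.imwrite(f'pics/{name}.png',cv2.cvtColor(d['image'],cv2.COLOR_RGB2BGR))
    return d
def ray(d,u,v,z):
    K,R,t=map(np.array,(d['K'],d['R'],d['t']))
    c=-R.T@t; r=R.T@np.linalg.solve(K,[u,v,1]); return c+r*(z-c[2])/r[2]
def px(d,X):
    p=np.array(d['K'])@(np.array(d['R'])@np.array(X)+np.array(d['t'])); return p[:2]/p[2]
E
python3 - <<'E'
from h import *
s=ctrl.sense(); print(s['ee_pos'],s['ee_rot'],s['width'],ctrl.tcp_to_grasp)
print(Ro.from_quat(s['ee_rot']).as_matrix().round(3))
for c in('scene','top'):
    d=snap(c,c+'0'); print(c,(-np.array(d['R']).T@d['t']).round(3))
    for n in 'eyepiece_tube bulb_puller diffuser dock side_mat scope_base slide_holder screw_jar'.split():
        for r in ctrl.spot_point(n,c)[:3]: print(n,round(r['score'],2),np.round(r['xyz'],3),px(d,r['xyz']).round())
E
```

```text
pics
[0.23563638 0.5238809  0.20461306] [ 2.09840642e-01  9.77735183e-01 -8.53239977e-04 -2.97094096e-04] 0.09395977526541065 -0.0188
[[-0.912  0.41  -0.001]
 [ 0.41   0.912 -0.002]
 [ 0.    -0.002 -1.   ]]
scene [0.892 0.401 0.814]
eyepiece_tube 0.85 [0.555 0.076 0.003] [341. 226.]
bulb_puller 0.68 [ 0.569 -0.08   0.004] [300. 188.]
bulb_puller 0.65 [0.55  0.019 0.009] [329. 208.]
bulb_puller 0.48 [ 0.577  0.045 -0.001] [327. 223.]
diffuser 0.79 [0.623 0.18  0.005] [347. 272.]
diffuser 0.67 [ 0.745  0.003 -0.004] [261. 248.]
diffuser 0.55 [0.608 0.037 0.002] [315. 226.]
dock 0.63 [ 0.579  0.046 -0.003] [326. 224.]
side_mat 0.67 [ 0.472  0.292 -0.002] [427. 272.]
scope_base 0.65 [ 0.54  -0.3    0.003] [264. 134.]
screw_jar 0.63 [ 0.769  0.261 -0.004] [318. 342.]
top [ 0.483 -0.011  1.028]
eyepiece_tube 0.78 [0.553 0.075 0.007] [302. 203.]
bulb_puller 0.56 [0.548 0.025 0.008] [321. 205.]
bulb_puller 0.46 [ 0.571 -0.082 -0.   ] [362. 195.]
diffuser 0.85 [0.614 0.034 0.002] [317. 180.]
diffuser 0.84 [ 0.739  0.007 -0.002] [327. 134.]
diffuser 0.77 [0.626 0.179 0.001] [263. 177.]
dock 0.92 [0.58  0.046 0.002] [313. 193.]
side_mat 0.64 [ 0.471  0.295 -0.   ] [221. 236.]
side_mat 0.55 [0.548 0.023 0.008] [322. 205.]
side_mat 0.34 [ 0.541 -0.306  0.002] [448. 204.]
scope_base 0.58 [ 0.541 -0.306  0.002] [448. 204.]
slide_holder 0.82 [0.388 0.028 0.001] [322. 266.]
slide_holder 0.15 [0.554 0.075 0.008] [302. 203.]
screw_jar 0.52 [ 0.766  0.255 -0.001] [235. 127.]
```

Run:
```python
import cv2
t=cv2.imread('pics/top0.png'); s=cv2.imread('pics/scene0.png')
a=cv2.resize(t[90:300,180:500],(800,525)); cv2.imwrite('pics/topc.png',a)
cv2.imwrite('pics/scenec.png',cv2.resize(s[90:370,200:480],(600,600)))
```

```text
(no output)
```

View pics/topc.png

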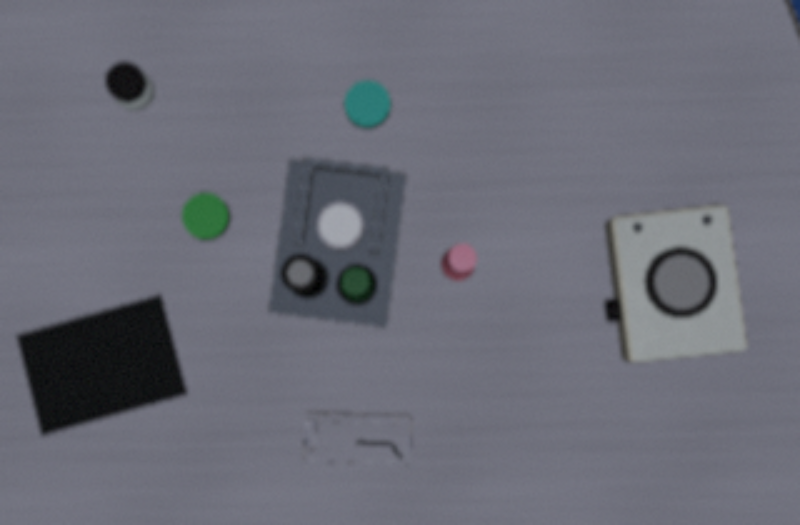

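View pics/scenec.png

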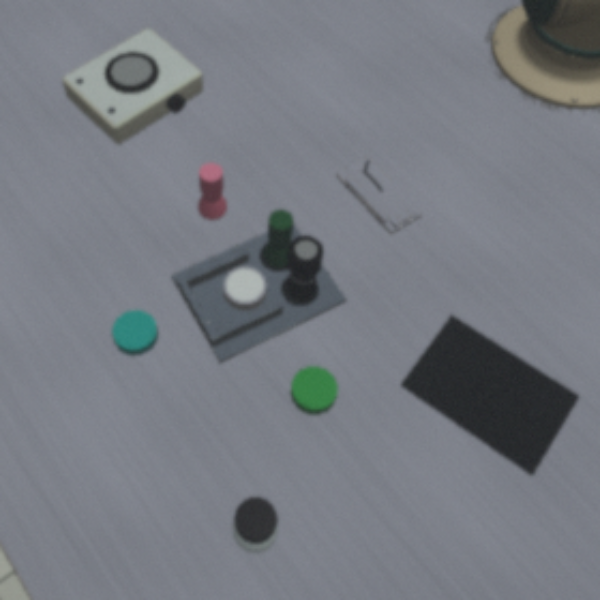

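The top view (full-image pixels) shows these candidates:
- **Diffuser:** white disc (316,180) is the real one, inside the dock. The green (262,176) and turquoise (327,132) discs are decoys.
- **Puller:** dark green (322,204) on the dock is the real one. Pink (364,194) is a decoy.
- **Tube:** black (301,200). The jar (230,123) is the only other dark round thing.

Next I'll measure these from both views.

```bash
cat >> h.py <<'E'
def tri(ds,ps):
    A=[];b=[]
    for d,p in zip(ds,ps):
        K,R,t=map(np.array,(d['K'],d['R'],d['t'])); c=-R.T@t
        r=R.T@np.linalg.solve(K,[*p,1]); r/=np.linalg.norm(r); M=np.eye(3)-np.outer(r,r); A.append(M); b.append(M@c)
    X=np.linalg.lstsq(np.vstack(A),np.hstack(b),rcond=None)[0]
    return X,max(np.linalg.norm(px(d,X)-p) for d,p in zip(ds,ps))
def blob(img,seed,cond):
    m=cond(img.astype(int)).astype(np.uint8); n,l,st,ce=cv2.connectedComponentsWithStats(m)
    ds=np.linalg.norm(ce[1:]-seed,axis=1)+1000*(st[1:,4]<12); i=1+ds.argmin(); return ce[i],st[i,4]
E
python3 - <<'E'
from h import *
D=[snap(c) for c in('top','scene')]
sc=lambda x,y:(200+x/2.143,90+y/2.143); tc=lambda x,y:(180+x/2.5,90+y/2.5)
white=lambda i:(i.min(2)>170)
green=lambda i:(i[...,1]-i[...,0]>12)&(i[...,1]<110)
S={'diffuser':(tc(340,225),sc(245,286),white),'puller':(tc(356,282),sc(281,222),green)}
for n,(a,b,f) in S.items():
    q=[blob(D[0]['image'],a,f),blob(D[1]['image'],b,f)]; print(n,q,tri(D,[q[0][0],q[1][0]]))
for n,a,b in [('tubetop',tc(300,273),sc(306,248)),('port',tc(682,282),sc(132,71)),('pullertop',tc(357,283),sc(281,219))]: print(n,tri(D,[a,b]))
for d,c in zip(D,('top','scene')):
  for n in('dock','side_mat','scope_base','eyepiece_tube'):
    r=ctrl.masks_of(n,c)
    if not r: continue
    m=r[0]['mask'].astype(np.uint8)
    cn=max(cv2.findContours(m,0,2)[0],key=cv2.contourArea)
    bx=cv2.boxPoints(cv2.minAreaRect(cn)); print(c,n,round(r[0]['score'],2),m.sum())
    if c=='top' and n in('dock','side_mat'):
        W=[ray(d,*p,{'dock':.006,'side_mat':.004}[n])[:2].round(4) for p in bx]; print(W,np.mean(W,0))
    M=cv2.moments(cn); print('centroid',M['m10']/M['m00'],M['m01']/M['m00'])
E
python3 - <<'E'
import cv2
a=cv2.imread('pics/top0.png')[145:225,280:350]; b=cv2.imread('pics/scene0.png')[180:250,290:370]
a=cv2.resize(a,(420,480),interpolation=cv2.INTER_CUBIC)
b=cv2.resize(b,(380,332),interpolation=cv2.INTER_CUBIC); b=cv2.copyMakeBorder(b,0,148,0,0,cv2.BORDER_CONSTANT)
cv2.imwrite('pics/close.png',cv2.hconcat([a,b]))
E
```

```text
Traceback (most recent call last):
  File "h.py", line 22, in blob
    ds=np.linalg.norm(ce[1:]-seed,axis=1)+1000*(st[1:,4]<12); i=1+ds.argmin(); return ce[i],st[i,4]
                                                                  ~~~~~~~~~^^
ValueError: attempt to get argmin of an empty sequence
```

View pics/close.png

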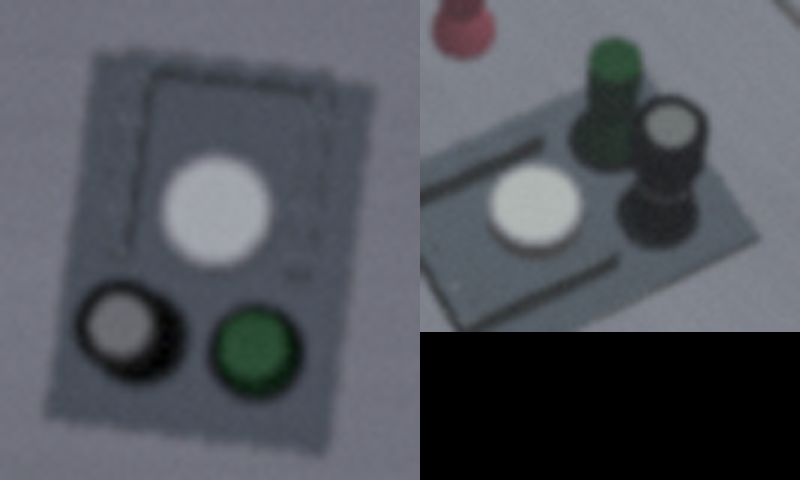

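The crop confirms the choice: white disc between the cheeks (316,180), tube with pale lens at left (300,199) and dark green puller at right (322,202).

Run:
```python
from h import *
D=[snap(c) for c in('top','scene')]
sc=lambda x,y:(199.7+x/2.143,89.7+y/2.143); tc=lambda x,y:(179.7+x/2.5,89.7+y/2.5)
a=lambda x,y:(279.6+x/6,144.6+y/6); b=lambda x,y:(289.6+(x-420)/4.75,179.6+y/4.75)
for n,p,q in [('tubetop',a(121,326),b(670,127)),('pullertop',a(255,348),b(615,61)),('difftop',a(217,210),b(535,203)),('port',tc(682,282),sc(132,71)),
 ('floor fl',a(44,415),(200+345/2.143,90+298/2.143))]:
    X,e=tri(D,[p,q]); print(n,X.round(4),round(e,2))
for n,z,p in [('tube',.091,a(121,326)),('puller',.08,a(255,348)),('diff',.022,a(217,210)),('port',.046,tc(682,282))]: print(n,ray(D[0],*p,z).round(4))
dk=[ray(D[0],*a(*p),.006)[:2] for p in [(44,415),(325,455),(375,88),(93,52)]]; print('dock',np.round(dk,4))
mt=[ray(D[0],*tc(*p),.004)[:2] for p in [(18,336),(160,296),(186,393),(42,433)]]; print('mat',np.round(mt,4),np.mean(mt,0))
for i in(0,1):
  e=cv2.cvtColor(D[i]['image'],6+1); s=[tc(682,282),sc(132,71)][i]; x,y=map(int,s)
  P=e[y-22:y+22,x-26:x+26]; m=(P<65).astype(np.uint8)
  n,l,st,ce=cv2.connectedComponentsWithStats(m); k=1+st[1:,4].argmax()
  cn=max(cv2.findContours((l==k).astype(np.uint8),0,2)[0],key=cv2.contourArea); el=cv2.fitEllipse(cn); c=np.add(el[0],(x-26,y-22)); print('ring',c,el[1],ray(D[i],*c,.046).round(4))
```

```text
tubetop [0.5575 0.074  0.0927] 0.02
pullertop [0.5482 0.0207 0.0794] 0.02
difftop [0.6119 0.0377 0.0265] 0.07
port [ 0.5414 -0.3033  0.0487] 0.47
floor fl [0.5257 0.116  0.0115] 0.12
tube [0.5576 0.0742 0.091 ]
puller [0.5481 0.0207 0.08  ]
diff [0.6126 0.0378 0.022 ]
port [ 0.5425 -0.305   0.046 ]
dock [[ 0.5261  0.1164]
 [ 0.5056 -0.0063]
 [ 0.6671 -0.0325]
 [ 0.6868  0.0921]]
mat [[0.5053 0.3831]
 [0.544  0.2313]
 [0.4413 0.2045]
 [0.4029 0.357 ]] [0.473382   0.29399754]
ring [451.94755936 202.51783752] (25.795757293701172, 27.1812686920166) [ 0.5425 -0.3036  0.046 ]
ring [260.98864174 123.09648514] (16.487133026123047, 21.922452926635742) [ 0.5407 -0.3045  0.046 ]
```

Call:
servo_tool:
  plan: [-4.8,-2.8,0,0,0,7.5,-9.6,-5.6,0,0,0,15,-14.4,-8.4,0,0,0,22.5,-19.2,-11.2,0,0,0,30,-24,-14,0,0,0,37.5]
  fingers: 0
  squeeze: 20

```text
time: 1.6
ee_pos: [0.382, 0.3194, 0.2057]
ee_rot: [0.515, 0.857, 0.0, 0.0]
contact_force: [0.7, 0.1, -0.3]
width: 0.0944
gripper_force: 0.0
```

```bash
cat > go.py <<'E'
from h import *
# usage: go.py x y z : shift in tool axes (cm) and turn (deg) to a straight-down pose, tool y along world yaw -9.3 deg
s=ctrl.sense(); R=Ro.from_quat(s['ee_rot']).as_matrix(); a=np.radians(-9.3)
y=np.array([np.cos(a),np.sin(a),0]); z=np.array([0,0,-1.]); T=np.c_[np.cross(y,z),y,z]
print('t',round(s['time'],2),'pos',np.round(s['ee_pos'],4),'w',round(s['width'],4),'g',round(s['gripper_force'],1),'F',np.round(s['contact_force'],1))
print('turn',np.degrees(Ro.from_matrix(R.T@T).as_rotvec()).round(2))
for w in sys.argv[1:]:
    print(w,(R.T@(np.array(list(map(float,w.split(','))))-s['ee_pos'])*100).round(2))
E
python3 go.py 0.5575,0.0741,0.16
```

```text
t 1.6 pos [0.382  0.3194 0.2057] w 0.0944 g 0.0 F [ 0.7  0.1 -0.3]
turn [ 4.00e-02 -2.00e-02  3.73e+01]
0.5575,0.0741,0.16 [-29.89   3.98   4.57]
```

Call:
servo_tool:
  plan: [-5,0.7,0.9,0,0,7.5,-10,1.4,1.8,0,0,15,-15,2,2.7,0,0,22.5,-20,2.7,3.6,0,0,30,-25,3.2,4.5,0,0,37.6]

```text
time: 2.1
ee_pos: [0.5256, 0.1191, 0.1615]
ee_rot: [0.764, 0.645, 0.001, 0.0]
contact_force: [0.5, 0.0, 0.3]
width: 0.0942
gripper_force: 0.0
```

Call:
servo_tool:
  plan: [0,0,0,0,0,0,0,0,0,0,0,0,0,0,0,0,0,0]

```text
time: 2.4
ee_pos: [0.5238, 0.1216, 0.1617]
ee_rot: [0.762, 0.648, 0.0, -0.0]
contact_force: [-0.2, 0.2, 0.0]
width: 0.0943
gripper_force: 0.0
```

```bash
python3 go.py 0.5575,0.0741,0.16 0.5575,0.0741,0.057
```

```text
t 2.4 pos [0.5238 0.1216 0.1617] w 0.0943 g 0.0 F [-0.2  0.2  0. ]
turn [-0.03 -0.04  0.04]
0.5575,0.0741,0.16 [-4.15  4.09  0.16]
0.5575,0.0741,0.057 [-4.15  4.1  10.46]
```

Call:
servo_tool:
  plan: [-2,2,0,0,0,0,-4.15,4.1,0.2,0,0,0,-4.15,4.1,0.2,0,0,0,-4.15,4.1,0.2,0,0,0,-4.15,4.1,0.2,0,0,0]

```text
time: 2.9
ee_pos: [0.5571, 0.0749, 0.1598]
ee_rot: [0.762, 0.648, 0.0, -0.0]
contact_force: [-0.4, 0.5, 1.1]
width: 0.0941
gripper_force: 0.0
```

Call:
servo_tool:
  plan: [0,0,3.5,0,0,0,0,0,7,0,0,0,0,0,10.3,0,0,0,0,0,10.3,0,0,0,0,0,10.3,0,0,0]

```text
time: 3.4
ee_pos: [0.5578, 0.0742, 0.057]
ee_rot: [0.762, 0.648, -0.0, -0.0]
contact_force: [0.6, -0.1, 0.7]
width: 0.0937
gripper_force: 0.0
```

```bash
python3 go.py 0.5575,0.0741,0.057; python3 -c "
from h import *
snap('scene','g1');d=snap('top','g1t')
a=cv2.imread('pics/g1.png')[140:260,250:410];b=cv2.imread('pics/g1t.png')[140:260,240:400]
cv2.imwrite('pics/g1c.png',cv2.resize(cv2.hconcat([a,b]),(800,300)))"
```

```text
t 3.4 pos [0.5578 0.0742 0.057 ] w 0.0937 g 0.0 F [ 0.6 -0.1  0.7]
turn [-0.04 -0.01  0.05]
0.5575,0.0741,0.057 [-0.01 -0.03 -0.  ]
```

View pics/g1c.png

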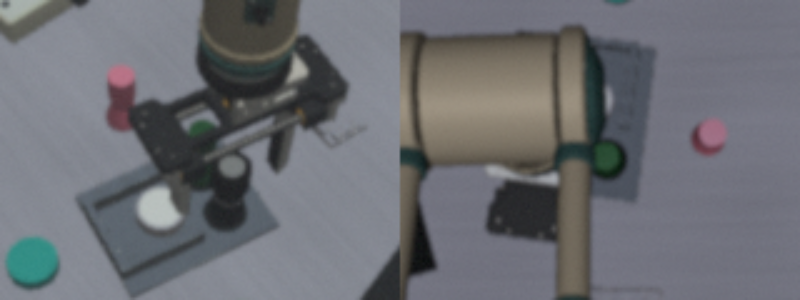

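The fingers straddle the tube at crop (232,170), with one behind and one in front, and the puller is clear. I'll close.

Call:
servo_tool:
  plan: [0,0,0,0,0,0,0,0,0,0,0,0,0,0,0,0,0,0,0,0,0,0,0,0,0,0,0,0,0,0]
  fingers: 1
  squeeze: 20

```text
time: 4.0
ee_pos: [0.5583, 0.0732, 0.0567]
ee_rot: [0.762, 0.647, 0.0, 0.0]
contact_force: [-0.5, 0.3, 0.2]
width: 0.0575
gripper_force: 0.0
```

Call:
servo_tool:
  plan: [0,0,0,0,0,0,0,0,0,0,0,0,0,0,0,0,0,0]

```text
time: 4.3
ee_pos: [0.5581, 0.0732, 0.0564]
ee_rot: [0.762, 0.647, -0.0, -0.0]
contact_force: [0.6, -1.2, -0.1]
width: 0.0376
gripper_force: 20.0
```

Call:
servo_tool:
  plan: [0,0,-2,0,0,0,0,0,-5,0,0,0,0,0,-8,0,0,0,4,-2.25,-8,0,0,0,8,-4.5,-8,0,0,0]

```text
time: 4.8
ee_pos: [0.5276, 0.1596, 0.1376]
ee_rot: [0.763, 0.646, 0.001, 0.001]
contact_force: [0.5, 0.2, -0.8]
width: 0.0371
gripper_force: 20.0
```

Call:
servo_tool:
  plan: [4,-2.25,0,0,0,0,8,-4.5,0,0,0,0,12,-6.8,0,0,0,0,15.6,-8.8,0,0,0,0,15.6,-8.8,0,0,0,0]

```text
time: 5.3
ee_pos: [0.463, 0.3321, 0.1363]
ee_rot: [0.761, 0.649, 0.0, -0.001]
contact_force: [0.7, -0.4, -0.8]
width: 0.0375
gripper_force: 20.0
```

Call:
servo_tool:
  plan: [0,0,0,0,0,0,0,0,0,0,0,0]

```text
time: 5.5
ee_pos: [0.4654, 0.3267, 0.1363]
ee_rot: [0.762, 0.647, -0.0, 0.0]
contact_force: [0.4, 0.1, -1.2]
width: 0.0371
gripper_force: 20.0
```

```bash
python3 go.py 0.465,0.328,0.0555
```

```text
t 5.5 pos [0.4654 0.3267 0.1363] w 0.0371 g 20.0 F [ 0.4  0.1 -1.2]
turn [-0.    0.06 -0.05]
0.465,0.328,0.0555 [ 0.13 -0.06  8.08]
```

Call:
servo_tool:
  plan: [0,0,3,0,0,0,0,0,6,0,0,0,0,0,7.6,0,0,0,0,0,8,0,0,0,0,0,8.15,0,0,0]

```text
time: 6.0
ee_pos: [0.4658, 0.3265, 0.0549]
ee_rot: [0.763, 0.647, -0.0, -0.0]
contact_force: [-0.3, -0.0, 0.0]
width: 0.0375
gripper_force: 20.0
```

Call:
servo_tool:
  plan: [0,0,0.03,0,0,0,0,0,0.06,0,0,0,0,0,0.06,0,0,0]

```text
time: 6.3
ee_pos: [0.4659, 0.3279, 0.0554]
ee_rot: [0.762, 0.647, 0.001, 0.0]
contact_force: [-0.3, 0.6, -0.5]
width: 0.0377
gripper_force: 20.0
```

Call:
servo_tool:
  plan: [0,0,0,0,0,0,0,0,0,0,0,0,0,0,0,0,0,0,0,0,0,0,0,0,0,0,0,0,0,0]
  fingers: 0

```text
time: 6.8
ee_pos: [0.4652, 0.3277, 0.0545]
ee_rot: [0.762, 0.647, 0.0, -0.0]
contact_force: [0.1, -0.8, 0.3]
width: 0.0741
gripper_force: 0.0
```

Call:
servo_tool:
  plan: [0,0,-3,0,0,0,0,0,-7,0,0,0,0,0,-11,0,0,0,0,0,-11,0,0,0,0,0,-11,0,0,0]

```text
time: 7.3
ee_pos: [0.4656, 0.3279, 0.1654]
ee_rot: [0.762, 0.647, 0.001, 0.0]
contact_force: [0.3, 0.7, -0.2]
width: 0.094
gripper_force: 0.0
```

```bash
python3 go.py 0.548,0.0207,0.1625 0.482,0.26,0.15
```

```text
t 7.3 pos [0.4656 0.3279 0.1654] w 0.094 g 0.0 F [ 0.3  0.7 -0.2]
turn [ 0.11 -0.08 -0.02]
0.548,0.0207,0.1625 [-28.98  13.11   0.27]
0.482,0.26,0.15 [-6.44  2.72  1.54]
```

Call:
servo_tool:
  plan: [-4.4,2,0,0,0,0,-8.8,4,0,0,0,0,-13.2,6,0,0,0,0,-17.6,8,0,0,0,0,-22,10,0,0,0,0]

```text
time: 7.8
ee_pos: [0.527, 0.0926, 0.1625]
ee_rot: [0.762, 0.647, -0.001, -0.001]
contact_force: [0.3, -0.1, 0.1]
width: 0.0939
gripper_force: 0.0
```

Call:
servo_tool:
  plan: [-3.5,1.6,0,0,0,0,-7,3.1,0,0,0,0,-7,3.1,0,0,0,0,-7,3.1,0,0,0,0,-7,3.1,0,0,0,0]

```text
time: 8.3
ee_pos: [0.5464, 0.0212, 0.1633]
ee_rot: [0.762, 0.647, -0.001, -0.001]
contact_force: [-0.2, 0.1, 0.1]
width: 0.0937
gripper_force: 0.0
```

```bash
python3 go.py 0.548,0.0207,0.048; python3 -c "
from h import *
d=snap('scene','m1')
cv2.imwrite('pics/m1c.png',cv2.resize(cv2.imread('pics/m1.png')[130:330,240:480],(720,600)))"
```

```text
t 8.3 pos [0.5464 0.0212 0.1633] w 0.0937 g 0.0 F [-0.2  0.1  0.1]
turn [-0.16 -0.03  0.01]
0.548,0.0207,0.048 [-0.03  0.2  11.53]
```

View pics/m1c.png

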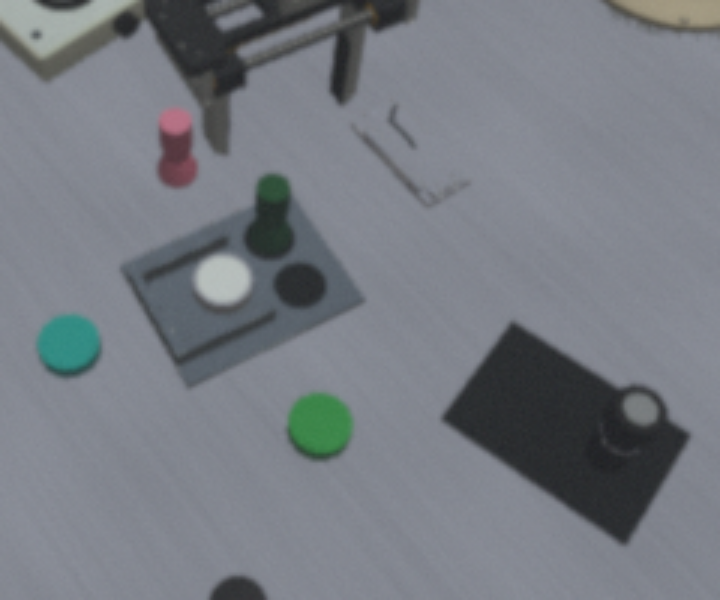

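The tube stands upright on the mat (crop (625,430)). The gripper hovers over the puller (272,215), well clear of the pink one. Next is the puller.

Call:
servo_tool:
  plan: [0,0.2,4,0,0,0,0,0.2,8,0,0,0,0,0.2,11.5,0,0,0,0,0.2,11.5,0,0,0,0,0.2,11.5,0,0,0]

```text
time: 8.85
ee_pos: [0.5493, 0.021, 0.0496]
ee_rot: [0.762, 0.648, -0.0, -0.0]
contact_force: [0.7, 0.4, -0.2]
width: 0.0944
gripper_force: 0.0
```

Call:
servo_tool:
  plan: [0,0,0,0,0,0,0,0,0,0,0,0,0,0,0,0,0,0,0,0,0,0,0,0,0,0,0,0,0,0]
  fingers: 1
  squeeze: 15

```text
time: 9.35
ee_pos: [0.5497, 0.0199, 0.0499]
ee_rot: [0.762, 0.647, 0.0, 0.0]
contact_force: [-0.7, -0.0, 0.7]
width: 0.0576
gripper_force: 0.0
```

Call:
servo_tool:
  plan: [0,0,0,0,0,0,0,0,0,0,0,0,0,0,0,0,0,0,0,0,0,0,0,0,0,0,0,0,0,0]

```text
time: 9.85
ee_pos: [0.5493, 0.02, 0.0493]
ee_rot: [0.762, 0.647, -0.0, -0.0]
contact_force: [-0.4, -0.0, 0.3]
width: 0.0276
gripper_force: 15.0
```

Call:
servo_tool:
  plan: [0,0,-2,0,0,0,0,0,-5,0,0,0,0,0,-8,0,0,0,4,-1.9,-8,0,0,0,8,-3.7,-8,0,0,0]

```text
time: 10.35
ee_pos: [0.5268, 0.105, 0.1306]
ee_rot: [0.763, 0.646, 0.001, 0.001]
contact_force: [-0.7, -0.6, -1.2]
width: 0.0275
gripper_force: 15.0
```

Call:
servo_tool:
  plan: [4,-1.9,0,0,0,0,8,-3.7,0,0,0,0,12,-5.6,0,0,0,0,14.6,-6.8,0,0,0,0,14.6,-6.8,0,0,0,0]

```text
time: 10.85
ee_pos: [0.4811, 0.2632, 0.1294]
ee_rot: [0.761, 0.649, 0.0, -0.001]
contact_force: [0.7, 0.1, 0.1]
width: 0.0277
gripper_force: 15.0
```

Call:
servo_tool:
  plan: [0,0,0,0,0,0,0,0,0,0,0,0]

```text
time: 11.05
ee_pos: [0.4827, 0.259, 0.1293]
ee_rot: [0.762, 0.647, -0.0, 0.0]
contact_force: [-0.4, 0.3, -0.8]
width: 0.0273
gripper_force: 15.0
```

```bash
python3 go.py 0.482,0.26,0.0476
```

```text
t 11.05 pos [0.4827 0.259  0.1293] w 0.0273 g 15.0 F [-0.4  0.3 -0.8]
turn [ 0.    0.04 -0.06]
0.482,0.26,0.0476 [ 0.1  -0.08  8.17]
```

Call:
servo_tool:
  plan: [0,0,3,0,0,0,0,0,6,0,0,0,0,0,7.6,0,0,0,0,0,8,0,0,0,0,0,8.2,0,0,0]

```text
time: 11.55
ee_pos: [0.4829, 0.259, 0.0474]
ee_rot: [0.763, 0.647, -0.0, 0.0]
contact_force: [0.2, 0.2, -0.1]
width: 0.0276
gripper_force: 15.0
```

Call:
servo_tool:
  plan: [0,0,0,0,0,0,0,0,0,0,0,0,0,0,0,0,0,0]

```text
time: 11.85
ee_pos: [0.4832, 0.2602, 0.0484]
ee_rot: [0.762, 0.647, 0.001, 0.0]
contact_force: [-0.3, -0.5, -0.8]
width: 0.0277
gripper_force: 15.0
```

Call:
servo_tool:
  plan: [0,0,0,0,0,0,0,0,0,0,0,0,0,0,0,0,0,0,0,0,0,0,0,0,0,0,0,0,0,0]
  fingers: 0

```text
time: 12.35
ee_pos: [0.4825, 0.2601, 0.0475]
ee_rot: [0.762, 0.647, 0.0, -0.0]
contact_force: [-0.4, -0.1, 0.4]
width: 0.0639
gripper_force: 0.0
```

Call:
servo_tool:
  plan: [0,0,-1,0,0,0,0,0,-4,0,0,0,0,0,-8,0,0,0,0,0,-11,0,0,0,0,0,-11,0,0,0]

```text
time: 12.85
ee_pos: [0.4856, 0.2613, 0.1628]
ee_rot: [0.762, 0.647, 0.005, 0.002]
contact_force: [1.3, -0.2, 0.2]
width: 0.0941
gripper_force: 0.0
```

```bash
python3 go.py 0.612,0.0377,0.16
```

```text
t 12.85 pos [0.4856 0.2613 0.1628] w 0.0941 g 0.0 F [ 1.3 -0.2  0.2]
turn [ 0.52 -0.31 -0.02]
0.612,0.0377,0.16 [-20.02  16.09   0.32]
```

Call:
servo_tool:
  plan: [-4,3.2,0,0,0,0,-8,6.4,0,0,0,0,-12,9.6,0,0,0,0,-16,12.8,0,0,0,0,-20,16.1,0,0,0,0]
  fingers: 0.25

```text
time: 13.35
ee_pos: [0.6055, 0.0406, 0.1567]
ee_rot: [0.762, 0.647, -0.0, -0.001]
contact_force: [1.2, 0.9, 0.3]
width: 0.0705
gripper_force: 0.0
```

Call:
servo_tool:
  plan: [0,0,0,0,0,0,0,0,0,0,0,0,0,0,0,0,0,0,0,0,0,0,0,0,0,0,0,0,0,0]

```text
time: 13.85
ee_pos: [0.6048, 0.0438, 0.1576]
ee_rot: [0.762, 0.648, 0.0, -0.0]
contact_force: [0.5, -0.1, 0.1]
width: 0.0704
gripper_force: 0.0
```

```bash
python3 go.py 0.6125,0.0377,0.04; python3 -c "
from h import *
d=snap('scene','m2')
cv2.imwrite('pics/m2c.png',cv2.resize(cv2.imread('pics/m2.png')[130:330,240:480],(720,600)))
for r in ctrl.spot_point('diffuser','scene'): print(r['score'],r['xyz'])"
```

```text
t 13.85 pos [0.6048 0.0438 0.1576] w 0.0704 g 0.0 F [ 0.5 -0.1  0.1]
turn [-0.01 -0.01  0.09]
0.6125,0.0377,0.04 [-0.48  0.86 11.76]
0.86 [0.6236, 0.1781, 0.0031]
0.55 [0.607, 0.0363, 0.001]
0.54 [0.7468, 0.0015, 0.0002]
```

View pics/m2c.png

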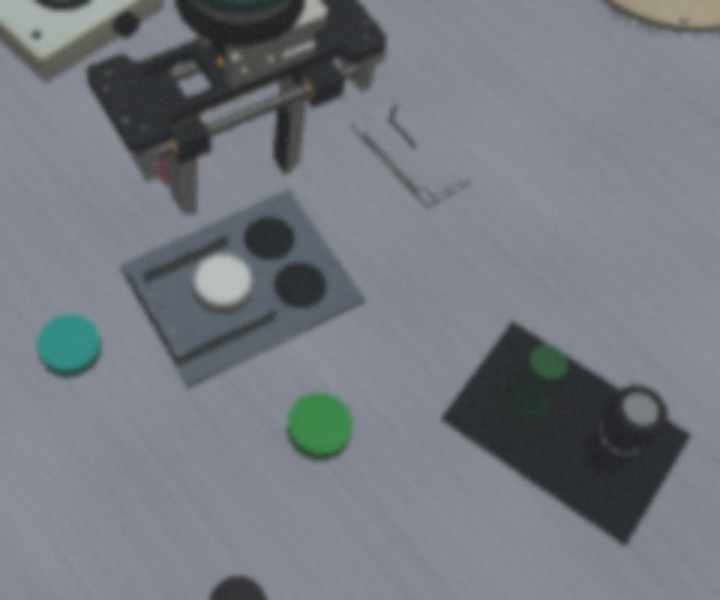

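Both stand on the mat: puller at crop (545,380), tube at (630,420). The diffuser is still in its bay (222,280). Now for the diffuser.

Call:
servo_tool:
  plan: [-0.5,0.85,0,0,0,0,-0.5,0.85,4,0,0,0,-0.5,0.85,8,0,0,0,-0.5,0.85,11.7,0,0,0,-0.5,0.85,11.7,0,0,0]

```text
time: 14.45
ee_pos: [0.6092, 0.036, 0.0356]
ee_rot: [0.762, 0.647, -0.004, -0.004]
contact_force: [-0.4, -0.2, -0.0]
width: 0.0705
gripper_force: 0.0
```

Call:
servo_tool:
  plan: [0,0,0,0,0,0,0,0,0,0,0,0]

```text
time: 14.65
ee_pos: [0.6152, 0.0359, 0.0426]
ee_rot: [0.762, 0.647, 0.002, 0.001]
contact_force: [0.0, 0.3, -0.4]
width: 0.0706
gripper_force: 0.0
```

```bash
python3 go.py 0.6125,0.0377,0.0095; python3 -c "
from h import *
d=snap('scene','m3')
cv2.imwrite('pics/m3c.png',cv2.resize(cv2.imread('pics/m3.png')[160:270,270:400],(708,600),interpolation=2))
for p in((269,238),(300,285)): print(ray(d,239.7+p[0]/3,129.7+p[1]/3,.006))"
```

```text
t 14.65 pos [0.6152 0.0359 0.0426] w 0.0706 g 0.0 F [ 0.   0.3 -0.4]
turn [ 0.24 -0.03 -0.02]
0.6125,0.0377,0.0095 [ 0.13 -0.31  3.31]
[0.54887639 0.02102283 0.006     ]
[0.55712354 0.07272144 0.006     ]
```

View pics/m3c.png

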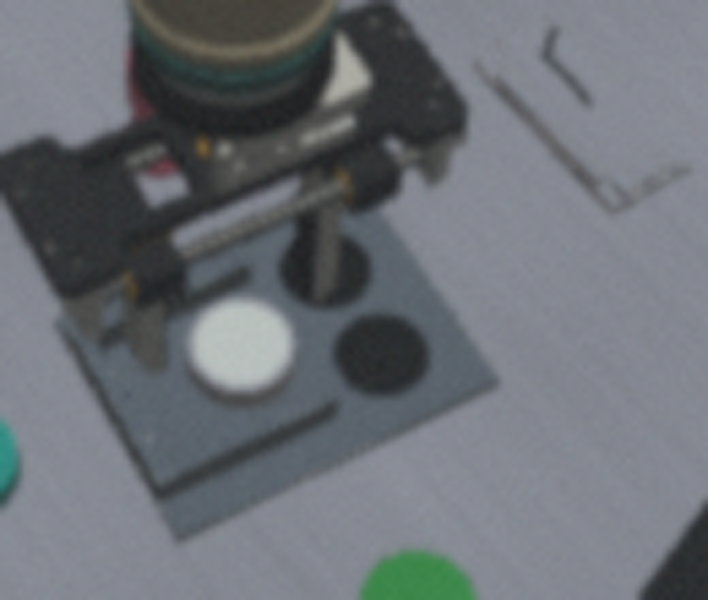

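The fingers straddle the white disc along dock x, at crop (150,350) and (325,270), and both dark spots are free. I'll settle and descend.

Call:
servo_tool:
  plan: [0,0,0,0,0,0,0,0,0,0,0,0,0,0,0,0,0,0]

```text
time: 15.0
ee_pos: [0.6135, 0.0361, 0.0413]
ee_rot: [0.762, 0.647, 0.001, 0.0]
contact_force: [0.2, -0.4, -0.3]
width: 0.0706
gripper_force: 0.0
```

```bash
python3 go.py 0.6125,0.0377,0.0095
```

```text
t 15.0 pos [0.6135 0.0361 0.0413] w 0.0706 g 0.0 F [ 0.2 -0.4 -0.3]
turn [ 0.08 -0.01 -0.02]
0.6125,0.0377,0.0095 [ 0.14 -0.13  3.18]
```

Call:
servo_tool:
  plan: [0.1,-0.1,1,0,0,0,0.1,-0.1,2,0,0,0,0.1,-0.1,2.6,0,0,0,0.1,-0.1,3,0,0,0,0.1,-0.1,3,0,0,0]

```text
time: 15.5
ee_pos: [0.6116, 0.0373, 0.0093]
ee_rot: [0.762, 0.647, -0.001, -0.001]
contact_force: [-0.1, 0.1, -0.2]
width: 0.0703
gripper_force: 0.0
```

Call:
servo_tool:
  plan: [0,0,0,0,0,0,0,0,0,0,0,0,0,0,0,0,0,0,0,0,0,0,0,0,0,0,0,0,0,0]
  fingers: 1
  squeeze: 15

```text
time: 16.0
ee_pos: [0.6125, 0.0372, 0.0108]
ee_rot: [0.762, 0.647, 0.0, 0.0]
contact_force: [-0.8, -0.5, 1.1]
width: 0.0497
gripper_force: 15.0
```

Call:
servo_tool:
  plan: [0,0,-0.5,0,0,0,0,0,-1,0,0,0,0,0,-2,0,0,0,0,0,-2,0,0,0,0,0,-2,0,0,0]

```text
time: 16.5
ee_pos: [0.6127, 0.0372, 0.0311]
ee_rot: [0.762, 0.647, 0.001, 0.0]
contact_force: [-0.5, 0.3, -0.1]
width: 0.0495
gripper_force: 15.0
```

```bash
python3 go.py; python3 -c "
from h import *
d=snap('scene','m4')
cv2.imwrite('pics/m4c.png',cv2.resize(cv2.imread('pics/m4.png')[160:270,270:400],(708,600),interpolation=2))"
```

```text
t 16.5 pos [0.6127 0.0372 0.0311] w 0.0495 g 15.0 F [-0.5  0.3 -0.1]
turn [ 0.07 -0.01 -0.02]
```

View pics/m4c.png

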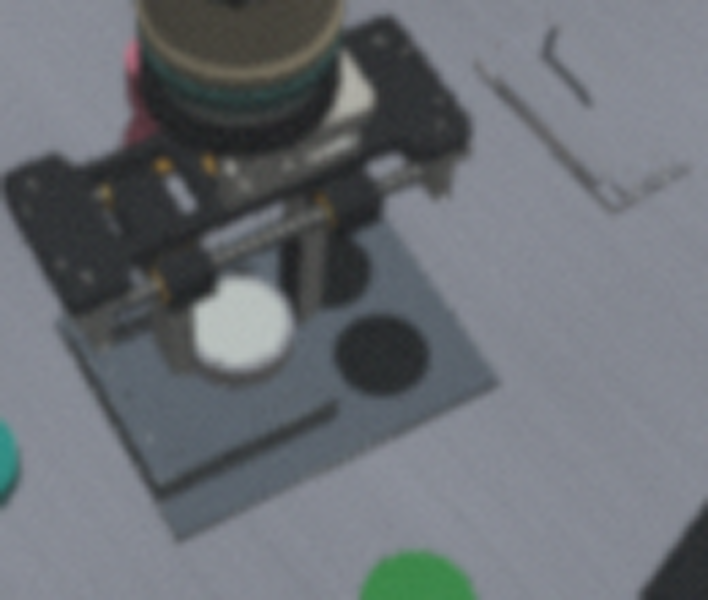

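The disc is held flat and has lifted off the floor (crop (240,325)). I'll carry it high over the pink decoy to the port.

Call:
servo_tool:
  plan: [0,0,-3,0,0,0,0,0,-6,0,0,0,0,0,-9,0,0,0,0,0,-12,0,0,0,0,0,-13,0,0,0]

```text
time: 17.05
ee_pos: [0.614, 0.0372, 0.1635]
ee_rot: [0.762, 0.647, 0.002, 0.002]
contact_force: [-0.0, 0.5, -0.0]
width: 0.0496
gripper_force: 15.0
```

Call:
servo_tool:
  plan: [-3.5,-0.2,0,0,0,0,-7,-0.3,0,0,0,0,-10.5,-0.5,0,0,0,0,-14,-0.6,0,0,0,0,-17.5,-0.8,0,0,0,0]

```text
time: 17.55
ee_pos: [0.575, -0.1352, 0.159]
ee_rot: [0.762, 0.647, -0.0, -0.001]
contact_force: [0.4, -0.8, 0.4]
width: 0.0497
gripper_force: 15.0
```

Call:
servo_tool:
  plan: [-3.5,-0.2,0,0,0,0,-7,-0.3,0,0,0,0,-10.5,-0.5,0,0,0,0,-14,-0.6,0,0,0,0,-17.3,-0.7,0,0,0,0]

```text
time: 18.05
ee_pos: [0.54, -0.3049, 0.1589]
ee_rot: [0.762, 0.647, -0.0, -0.001]
contact_force: [0.1, -0.3, -1.3]
width: 0.0491
gripper_force: 15.0
```

Call:
servo_tool:
  plan: [0,0,0,0,0,0,0,0,0,0,0,0,0,0,0,0,0,0]

```text
time: 18.35
ee_pos: [0.5408, -0.3024, 0.1596]
ee_rot: [0.762, 0.647, 0.0, -0.001]
contact_force: [0.1, -0.1, -1.1]
width: 0.0498
gripper_force: 15.0
```

```bash
python3 go.py 0.5417,-0.304,0.07; python3 -c "
from h import *
d=snap('scene','m5')
cv2.imwrite('pics/m5c.png',cv2.resize(cv2.imread('pics/m5.png')[70:180,200:330],(708,600),interpolation=2))"
```

```text
t 18.35 pos [ 0.5408 -0.3024  0.1596] w 0.0498 g 15.0 F [ 0.1 -0.1 -1.1]
turn [-0.08 -0.09  0.01]
0.5417,-0.304,0.07 [-0.16  0.12  8.96]
```

View pics/m5c.png

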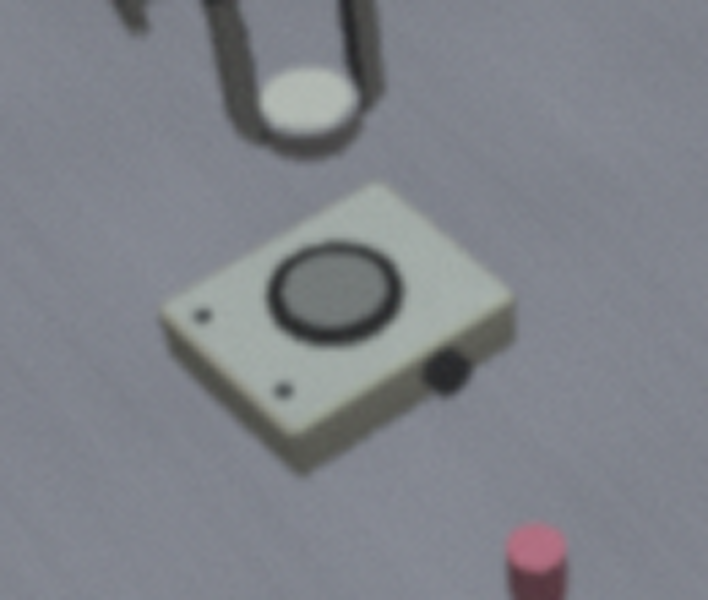

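Disc level in the grip (crop (308,100)) above the port (335,292). I'll lower it to a few mm above the port and check centring.

Call:
servo_tool:
  plan: [-0.15,0.1,3,0,0,0,-0.15,0.1,6,0,0,0,-0.15,0.1,9,0,0,0,-0.15,0.1,10.4,0,0,0,-0.15,0.1,10.4,0,0,0]

```text
time: 18.9
ee_pos: [0.5405, -0.3028, 0.0539]
ee_rot: [0.762, 0.648, -0.001, -0.003]
contact_force: [0.0, 0.7, 0.0]
width: 0.0496
gripper_force: 15.0
```

Call:
servo_tool:
  plan: [0,0,0,0,0,0,0,0,0,0,0,0,0,0,0,0,0,0,0,0,0,0,0,0]

```text
time: 19.3
ee_pos: [0.5424, -0.3057, 0.0575]
ee_rot: [0.762, 0.647, 0.0, 0.001]
contact_force: [-0.5, -0.9, -0.9]
width: 0.0495
gripper_force: 15.0
```

```bash
python3 go.py 0.5417,-0.304,0.0503; python3 -c "
from h import *
d=snap('scene','m6')
s=ctrl.sense()['ee_pos']; print('disc expected px',(px(d,[s[0],s[1],s[2]+.0117])-[210,80])*[7.08,7.06],'port',(px(d,[.5417,-.304,.046])-[210,80])*[7.08,7.06])
cv2.imwrite('pics/m6c.png',cv2.resize(cv2.imread('pics/m6.png')[80:165,210:310],(708,600),interpolation=2))"
```

```text
t 19.3 pos [ 0.5424 -0.3057  0.0575] w 0.0495 g 15.0 F [-0.5 -0.9 -0.9]
turn [ 0.1   0.04 -0.02]
0.5417,-0.304,0.0503 [ 0.15 -0.1   0.72]
disc expected px [349.6541203  262.25198484] port [359.66820141 306.04281448]
```

View pics/m6c.png

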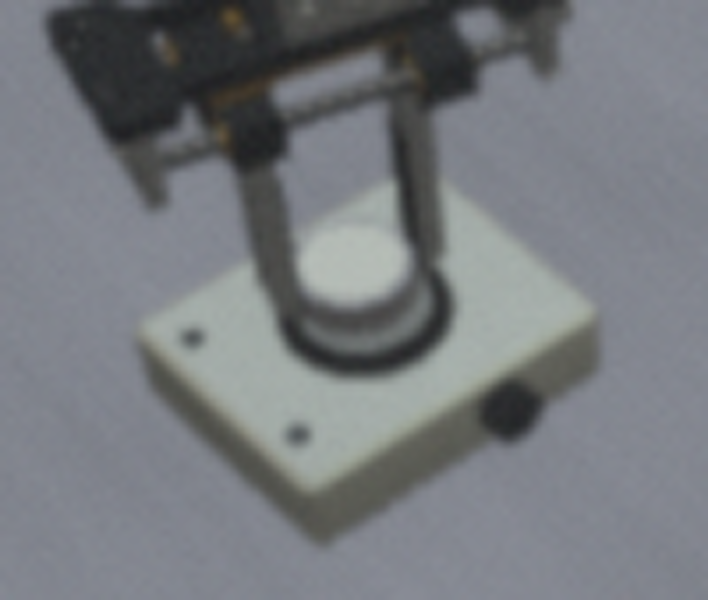

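The disc is level just above the port: its top is at crop (353,265), where I expected it. I'll lower gently.

Call:
servo_tool:
  plan: [0.1,-0.1,0.2,0,0,0,0.1,-0.1,0.3,0,0,0,0.1,-0.1,0.4,0,0,0,0.1,-0.1,0.4,0,0,0,0.1,-0.1,0.4,0,0,0]

```text
time: 19.85
ee_pos: [0.541, -0.3043, 0.0523]
ee_rot: [0.762, 0.647, 0.0, -0.0]
contact_force: [-0.0, 0.1, -0.5]
width: 0.0495
gripper_force: 15.0
```

Call:
servo_tool:
  plan: [0,0,0,0,0,0,0,0,0,0,0,0,0,0,0,0,0,0]

```text
time: 20.15
ee_pos: [0.5411, -0.3043, 0.0524]
ee_rot: [0.762, 0.647, 0.0, 0.0]
contact_force: [0.8, 0.2, -0.8]
width: 0.0496
gripper_force: 15.0
```

```bash
python3 go.py 0.5417,-0.304,0.0503
```

```text
t 20.15 pos [ 0.5411 -0.3043  0.0524] w 0.0496 g 15.0 F [ 0.8  0.2 -0.8]
turn [ 0.01 -0.   -0.02]
0.5417,-0.304,0.0503 [0.04 0.06 0.21]
```

Call:
servo_tool:
  plan: [0,0.05,0.08,0,0,0,0,0.05,0.14,0,0,0,0,0.05,0.2,0,0,0,0,0.05,0.2,0,0,0,0,0.05,0.2,0,0,0]

```text
time: 20.65
ee_pos: [0.5416, -0.3043, 0.0508]
ee_rot: [0.762, 0.647, 0.0, 0.0]
contact_force: [-0.5, 1.0, 2.8]
width: 0.0498
gripper_force: 15.0
```

Call:
servo_tool:
  plan: [0,0,0.03,0,0,0,0,0,0.06,0,0,0,0,0,0.06,0,0,0]

```text
time: 20.95
ee_pos: [0.5416, -0.3043, 0.0507]
ee_rot: [0.762, 0.647, 0.0, 0.0]
contact_force: [-1.8, 1.9, 5.7]
width: 0.0494
gripper_force: 15.0
```

Call:
servo_tool:
  plan: [0,0,0,0,0,0,0,0,0,0,0,0]

```text
time: 21.15
ee_pos: [0.5416, -0.3043, 0.0507]
ee_rot: [0.762, 0.647, 0.0, 0.0]
contact_force: [-1.7, 1.3, 6.4]
width: 0.0499
gripper_force: 15.0
```

Resting on the port, with about 6 N of contact. Releasing.

Call:
servo_tool:
  plan: [0,0,-0.06,0,0,0,0,0,-0.06,0,0,0,0,0,-0.06,0,0,0,0,0,-0.06,0,0,0,0,0,-0.06,0,0,0]
  fingers: 0.25

```text
time: 21.65
ee_pos: [0.5415, -0.3043, 0.0501]
ee_rot: [0.762, 0.647, 0.0, -0.0]
contact_force: [0.7, 0.6, 0.8]
width: 0.07
gripper_force: 0.0
```

Call:
servo_tool:
  plan: [0,0,-1,0,0,0,0,0,-4,0,0,0,0,0,-8,0,0,0,0,0,-11,0,0,0,0,0,-11,0,0,0]
  fingers: 0.25

```text
time: 22.15
ee_pos: [0.5443, -0.3062, 0.1664]
ee_rot: [0.762, 0.647, 0.001, 0.005]
contact_force: [-0.9, -0.7, -0.3]
width: 0.0702
gripper_force: 0.0
```

```bash
python3 go.py 0.4655,0.3277,0.18; python3 -c "
from h import *
d=snap('scene','m7')
print('port',(px(d,[.5417,-.304,.062])-[210,80])*[7.08,7.06])
cv2.imwrite('pics/m7c.png',cv2.resize(cv2.imread('pics/m7.png')[80:165,210:310],(708,600),interpolation=2))"
```

```text
t 22.15 pos [ 0.5443 -0.3062  0.1664] w 0.0702 g 0.0 F [-0.9 -0.7 -0.3]
turn [ 0.56  0.27 -0.02]
0.4655,0.3277,0.18 [ 61.27 -18.03  -1.83]
port [355.02643634 276.88892557]
```

View pics/m7c.png

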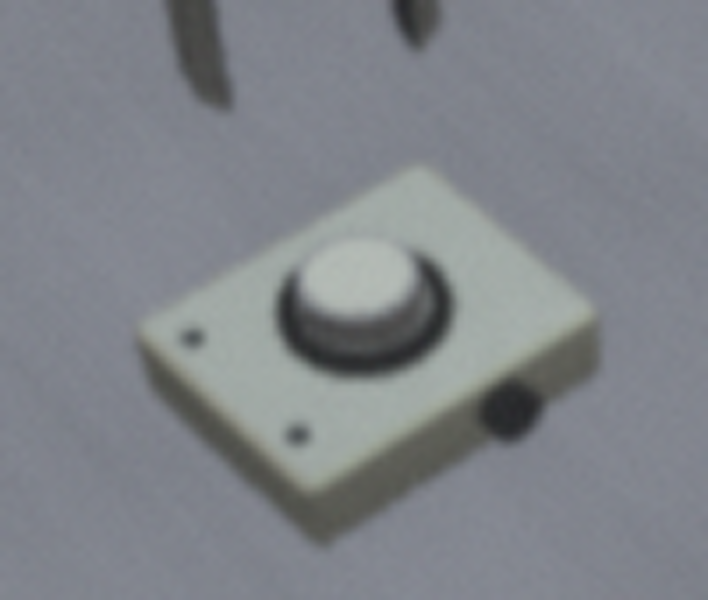

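The disc sits centred on the port ring (disc x ≈ 362 against ring x ≈ 365 in the crop). Now back to the mat for the puller.

Call:
servo_tool:
  plan: [3.6,-1,0,0,0,0,7.3,-2,0,0,0,0,11,-3,0,0,0,0,14.6,-4,0,0,0,0,18.2,-5,0,0,0,0]
  fingers: 0.1

```text
time: 22.7
ee_pos: [0.5203, -0.1149, 0.1591]
ee_rot: [0.762, 0.647, -0.001, -0.001]
contact_force: [0.6, 0.9, -1.2]
width: 0.0845
gripper_force: 0.0
```

Call:
servo_tool:
  plan: [3.6,-1,0,0,0,0,7.3,-2,0,0,0,0,11,-3,0,0,0,0,14.6,-4,0,0,0,0,18.2,-5,0,0,0,0]

```text
time: 23.2
ee_pos: [0.5003, 0.0725, 0.1592]
ee_rot: [0.762, 0.647, -0.001, -0.001]
contact_force: [0.5, 0.2, 0.2]
width: 0.0844
gripper_force: 0.0
```

Call:
servo_tool:
  plan: [3.6,-1,0,0,0,0,7.3,-2,0,0,0,0,11,-3,0,0,0,0,14.6,-4,0,0,0,0,18.2,-5,0,0,0,0]

```text
time: 23.7
ee_pos: [0.4806, 0.2599, 0.1591]
ee_rot: [0.762, 0.647, -0.001, -0.0]
contact_force: [0.3, 0.1, 0.2]
width: 0.0846
gripper_force: 0.0
```

Call:
servo_tool:
  plan: [0,0,0,0,0,0,0,0,0,0,0,0,0,0,0,0,0,0,0,0,0,0,0,0]

```text
time: 24.1
ee_pos: [0.4819, 0.2574, 0.1601]
ee_rot: [0.763, 0.647, -0.0, 0.0]
contact_force: [0.5, 0.5, 0.3]
width: 0.0847
gripper_force: 0.0
```

```bash
python3 go.py 0.4829,0.26,0.048
```

```text
t 24.1 pos [0.4819 0.2574 0.1601] w 0.0847 g 0.0 F [0.5 0.5 0.3]
turn [-0.03  0.04 -0.11]
0.4829,0.26,0.048 [ 0.28  0.06 11.21]
```

Call:
servo_tool:
  plan: [0.25,0.05,1,0,0,0,0.25,0.05,5,0,0,0,0.25,0.05,9,0,0,0,0.25,0.05,11.2,0,0,0,0.25,0.05,11.2,0,0,0]

```text
time: 24.6
ee_pos: [0.48, 0.2593, 0.0448]
ee_rot: [0.763, 0.647, -0.004, -0.001]
contact_force: [0.0, -0.9, 0.2]
width: 0.0846
gripper_force: 0.0
```

Call:
servo_tool:
  plan: [0,0,0,0,0,0,0,0,0,0,0,0,0,0,0,0,0,0,0,0,0,0,0,0,0,0,0,0,0,0]
  fingers: 1
  squeeze: 15

```text
time: 25.1
ee_pos: [0.4833, 0.2614, 0.0492]
ee_rot: [0.762, 0.647, 0.001, 0.0]
contact_force: [0.5, -0.1, -0.4]
width: 0.0479
gripper_force: 0.0
```

Call:
servo_tool:
  plan: [0,0,0,0,0,0,0,0,0,0,0,0,0,0,0,0,0,0,0,0,0,0,0,0,0,0,0,0,0,0]

```text
time: 25.6
ee_pos: [0.4829, 0.2612, 0.0485]
ee_rot: [0.762, 0.647, 0.0, -0.0]
contact_force: [-0.5, 0.3, 1.1]
width: 0.0274
gripper_force: 15.0
```

```bash
python3 go.py 0.5487,0.0205,0.048
```

```text
t 25.6 pos [0.4829 0.2612 0.0485] w 0.0274 g 15.0 F [-0.5  0.3  1.1]
turn [ 0.   -0.01 -0.03]
0.5487,0.0205,0.048 [-22.68  10.4    0.05]
```

Call:
servo_tool:
  plan: [0,0,-2,0,0,0,0,0,-5,0,0,0,0,0,-8,0,0,0,-4,1.8,-8,0,0,0,-8,3.7,-8,0,0,0]

```text
time: 26.1
ee_pos: [0.507, 0.1764, 0.1296]
ee_rot: [0.761, 0.649, 0.001, 0.001]
contact_force: [-0.1, 0.2, -0.4]
width: 0.0274
gripper_force: 15.0
```

Call:
servo_tool:
  plan: [-4,1.8,0,0,0,0,-8,3.7,0,0,0,0,-12,5.5,0,0,0,0,-14.7,6.7,0,0,0,0,-14.7,6.7,0,0,0,0]

```text
time: 26.6
ee_pos: [0.5498, 0.0167, 0.1282]
ee_rot: [0.764, 0.646, -0.0, 0.001]
contact_force: [0.1, 0.5, 0.1]
width: 0.0272
gripper_force: 15.0
```

Call:
servo_tool:
  plan: [0,0,0,0,0,0,0,0,0,0,0,0,0,0,0,0,0,0,0,0,0,0,0,0]

```text
time: 27.0
ee_pos: [0.5484, 0.0215, 0.1285]
ee_rot: [0.762, 0.648, 0.0, -0.0]
contact_force: [-0.4, -0.4, -1.6]
width: 0.0277
gripper_force: 15.0
```

```bash
python3 go.py 0.5487,0.0205,0.0505
```

```text
t 27.0 pos [0.5484 0.0215 0.1285] w 0.0277 g 15.0 F [-0.4 -0.4 -1.6]
turn [-0.01 -0.02  0.08]
0.5487,0.0205,0.0505 [-0.09  0.05  7.8 ]
```

Call:
servo_tool:
  plan: [-0.1,0.05,3,0,0,0,-0.1,0.05,6,0,0,0,-0.1,0.05,7.2,0,0,0,-0.1,0.05,7.5,0,0,0,-0.1,0.05,7.6,0,0,0]

```text
time: 27.5
ee_pos: [0.5495, 0.0195, 0.0528]
ee_rot: [0.762, 0.647, 0.0, 0.0]
contact_force: [-0.2, 0.0, -0.1]
width: 0.0275
gripper_force: 15.0
```

Call:
servo_tool:
  plan: [0,0,0.1,0,0,0,0,0,0.15,0,0,0,0,0,0.18,0,0,0,0,0,0.18,0,0,0,0,0,0.18,0,0,0]

```text
time: 28.0
ee_pos: [0.5492, 0.0192, 0.0509]
ee_rot: [0.762, 0.647, 0.0, 0.0]
contact_force: [0.2, -0.7, -0.1]
width: 0.0275
gripper_force: 15.0
```

```bash
python3 go.py 0.5487,0.0205,0.0505
```

```text
t 28.0 pos [0.5492 0.0192 0.0509] w 0.0275 g 15.0 F [ 0.2 -0.7 -0.1]
turn [ 0.03 -0.01 -0.03]
0.5487,0.0205,0.0505 [ 0.12 -0.07  0.04]
```

Call:
servo_tool:
  plan: [0.1,-0.05,0.04,0,0,0,0.1,-0.05,0.04,0,0,0]

```text
time: 28.2
ee_pos: [0.5491, 0.0202, 0.0505]
ee_rot: [0.762, 0.647, 0.0, 0.0]
contact_force: [0.1, -0.6, 1.7]
width: 0.0278
gripper_force: 15.0
```

Call:
servo_tool:
  plan: [0,0,0,0,0,0,0,0,0,0,0,0,0,0,0,0,0,0,0,0,0,0,0,0,0,0,0,0,0,0]
  fingers: 0

```text
time: 28.7
ee_pos: [0.5486, 0.0203, 0.0502]
ee_rot: [0.762, 0.647, 0.0, -0.0]
contact_force: [0.1, 0.1, 0.4]
width: 0.0639
gripper_force: 0.0
```

Call:
servo_tool:
  plan: [0,0,-1,0,0,0,0,0,-4,0,0,0,0,0,-8,0,0,0,0,0,-11,0,0,0,0,0,-11,0,0,0]

```text
time: 29.2
ee_pos: [0.5521, 0.0201, 0.1656]
ee_rot: [0.762, 0.647, 0.004, 0.004]
contact_force: [0.7, 1.1, -0.2]
width: 0.0941
gripper_force: 0.0
```

```bash
python3 go.py 0.4657,0.3278,0.16
```

```text
t 29.2 pos [0.5521 0.0201 0.1656] w 0.0941 g 0.0 F [ 0.7  1.1 -0.2]
turn [ 0.6  -0.05 -0.02]
0.4657,0.3278,0.16 [ 28.97 -13.51   0.45]
```

Call:
servo_tool:
  plan: [4.2,-1.9,0,0,0,0,8.4,-3.8,0,0,0,0,12.6,-5.7,0,0,0,0,16.8,-7.6,0,0,0,0,21,-9.5,0,0,0,0]

```text
time: 29.7
ee_pos: [0.4877, 0.2443, 0.1596]
ee_rot: [0.762, 0.647, -0.001, -0.0]
contact_force: [1.2, 0.6, 0.0]
width: 0.0943
gripper_force: 0.0
```

Call:
servo_tool:
  plan: [4,-1.8,0,0,0,0,8,-3.65,0,0,0,0,8,-3.65,0,0,0,0,8,-3.65,0,0,0,0,8,-3.65,0,0,0,0]

```text
time: 30.2
ee_pos: [0.4658, 0.3266, 0.1597]
ee_rot: [0.762, 0.647, -0.001, 0.0]
contact_force: [0.4, -0.2, 0.6]
width: 0.0941
gripper_force: 0.0
```

```bash
python3 go.py 0.4657,0.3278,0.055; python3 -c "
from h import *
d=snap('scene','m8')
cv2.imwrite('pics/m8c.png',cv2.resize(cv2.imread('pics/m8.png')[130:330,240:480],(720,600)))"
```

```text
t 30.2 pos [0.4658 0.3266 0.1597] w 0.0941 g 0.0 F [ 0.4 -0.2  0.6]
turn [-0.03  0.08 -0.05]
0.4657,0.3278,0.055 [ 0.13 -0.03 10.47]
```

View pics/m8c.png

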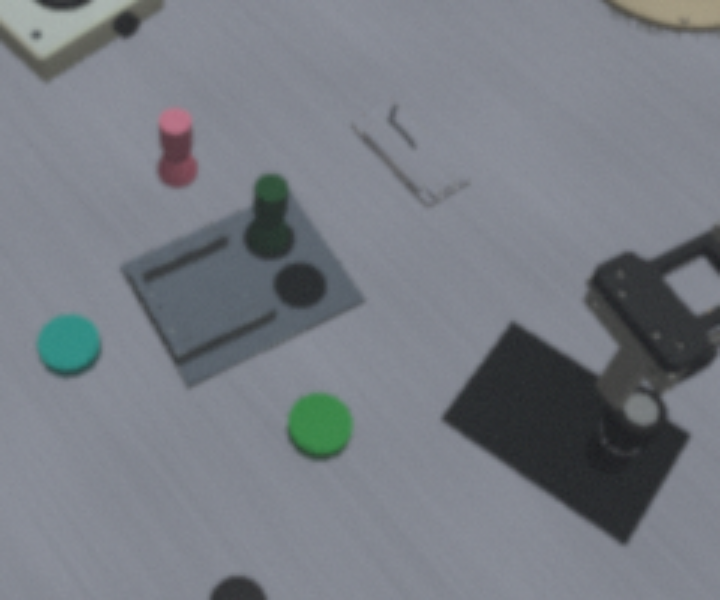

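The puller is back upright on its spot (crop (270,215)), within about a pixel of where it stood, and the tube is upright on the mat (630,420). Fetching the tube.

Call:
servo_tool:
  plan: [0.1,0,1,0,0,0,0.1,0,5,0,0,0,0.1,0,9,0,0,0,0.1,0,10.4,0,0,0,0.1,0,10.4,0,0,0]

```text
time: 30.75
ee_pos: [0.4642, 0.3264, 0.0531]
ee_rot: [0.763, 0.647, -0.003, -0.001]
contact_force: [-0.3, -0.7, 1.3]
width: 0.0939
gripper_force: 0.0
```

Call:
servo_tool:
  plan: [0,0,0,0,0,0,0,0,0,0,0,0,0,0,0,0,0,0,0,0,0,0,0,0,0,0,0,0,0,0]
  fingers: 1
  squeeze: 20

```text
time: 31.25
ee_pos: [0.4664, 0.329, 0.0569]
ee_rot: [0.762, 0.647, 0.001, 0.0]
contact_force: [0.4, 0.3, -0.1]
width: 0.0574
gripper_force: 0.0
```

Call:
servo_tool:
  plan: [0,0,0,0,0,0,0,0,0,0,0,0,0,0,0,0,0,0,0,0,0,0,0,0,0,0,0,0,0,0]

```text
time: 31.75
ee_pos: [0.4661, 0.3288, 0.0563]
ee_rot: [0.762, 0.647, 0.0, -0.0]
contact_force: [-0.3, -0.4, 0.5]
width: 0.0373
gripper_force: 20.0
```

```bash
python3 go.py 0.5577,0.0735,0.0565
```

```text
t 31.75 pos [0.4661 0.3288 0.0563] w 0.0373 g 20.0 F [-0.3 -0.4  0.5]
turn [-0.   -0.01 -0.02]
0.5577,0.0735,0.0565 [-2.371e+01  1.318e+01 -2.000e-02]
```

Call:
servo_tool:
  plan: [0,0,-2,0,0,0,0,0,-5,0,0,0,0,0,-8,0,0,0,-4,2.2,-8,0,0,0,-8,4.4,-8,0,0,0]

```text
time: 32.25
ee_pos: [0.4972, 0.2429, 0.1373]
ee_rot: [0.761, 0.649, 0.001, 0.001]
contact_force: [0.5, 0.4, -1.7]
width: 0.0372
gripper_force: 20.0
```

Call:
servo_tool:
  plan: [-4,2.2,0,0,0,0,-8,4.4,0,0,0,0,-12,6.7,0,0,0,0,-15.7,8.8,0,0,0,0,-15.7,8.8,0,0,0,0]

```text
time: 32.75
ee_pos: [0.56, 0.0685, 0.1359]
ee_rot: [0.764, 0.645, -0.0, 0.001]
contact_force: [-0.7, 1.0, -0.9]
width: 0.0373
gripper_force: 20.0
```

Call:
servo_tool:
  plan: [0,0,0,0,0,0,0,0,0,0,0,0,0,0,0,0,0,0,0,0,0,0,0,0]

```text
time: 33.15
ee_pos: [0.5575, 0.0747, 0.1363]
ee_rot: [0.762, 0.648, 0.0, -0.0]
contact_force: [-0.8, -0.3, -0.6]
width: 0.0373
gripper_force: 20.0
```

```bash
python3 go.py 0.5577,0.0735,0.0583
```

```text
t 33.15 pos [0.5575 0.0747 0.1363] w 0.0373 g 20.0 F [-0.8 -0.3 -0.6]
turn [-0.01 -0.01  0.08]
0.5577,0.0735,0.0583 [-0.12  0.04  7.8 ]
```

Call:
servo_tool:
  plan: [-0.05,0,3,0,0,0,-0.05,0,6,0,0,0,-0.05,0,7.2,0,0,0,-0.05,0,7.5,0,0,0,-0.05,0,7.6,0,0,0]

```text
time: 33.65
ee_pos: [0.5583, 0.0734, 0.0606]
ee_rot: [0.762, 0.648, 0.0, 0.0]
contact_force: [0.3, 0.1, -0.7]
width: 0.0373
gripper_force: 20.0
```

Call:
servo_tool:
  plan: [0,0,0.1,0,0,0,0,0,0.15,0,0,0,0,0,0.18,0,0,0,0,0,0.18,0,0,0,0,0,0.18,0,0,0]

```text
time: 34.15
ee_pos: [0.558, 0.073, 0.0587]
ee_rot: [0.762, 0.647, 0.0, 0.0]
contact_force: [-1.0, 0.3, -0.9]
width: 0.0377
gripper_force: 20.0
```

```bash
python3 go.py 0.5577,0.0735,0.0583
```

```text
t 34.15 pos [0.558  0.073  0.0587] w 0.0377 g 20.0 F [-1.   0.3 -0.9]
turn [ 0.03 -0.01 -0.03]
0.5577,0.0735,0.0583 [ 0.05 -0.04  0.04]
```

Call:
servo_tool:
  plan: [0.05,-0.05,0.05,0,0,0,0.05,-0.05,0.05,0,0,0]

```text
time: 34.35
ee_pos: [0.5577, 0.0735, 0.0582]
ee_rot: [0.762, 0.647, 0.0, 0.0]
contact_force: [-1.0, -0.7, 0.0]
width: 0.0371
gripper_force: 20.0
```

Call:
servo_tool:
  plan: [0,0,0,0,0,0,0,0,0,0,0,0,0,0,0,0,0,0,0,0,0,0,0,0,0,0,0,0,0,0]
  fingers: 0

```text
time: 34.85
ee_pos: [0.5574, 0.0736, 0.0579]
ee_rot: [0.762, 0.647, 0.0, -0.0]
contact_force: [0.2, -0.2, -0.5]
width: 0.0739
gripper_force: 0.0
```

Call:
servo_tool:
  plan: [0,0,-1,0,0,0,0,0,-4,0,0,0,0,0,-8,0,0,0,0,0,-12,0,0,0,0,0,-12,0,0,0]

```text
time: 35.35
ee_pos: [0.5615, 0.0737, 0.1847]
ee_rot: [0.762, 0.647, 0.005, 0.004]
contact_force: [0.7, 0.2, 0.3]
width: 0.094
gripper_force: 0.0
```

Call:
servo_tool:
  plan: [4.2,-1.9,0,0,0,0,8.4,-3.8,0,0,0,0,12.6,-5.7,0,0,0,0,16.8,-7.6,0,0,0,0,21,-9.5,0,0,0,0]

```text
time: 35.85
ee_pos: [0.4968, 0.2977, 0.178]
ee_rot: [0.762, 0.647, -0.0, 0.0]
contact_force: [0.2, -0.2, -0.4]
width: 0.0942
gripper_force: 0.0
```

Call:
servo_tool:
  plan: [0,0,0,0,0,0,0,0,0,0,0,0,0,0,0,0,0,0,0,0,0,0,0,0,0,0,0,0,0,0]

```text
time: 36.35
ee_pos: [0.4982, 0.2949, 0.178]
ee_rot: [0.763, 0.647, -0.0, 0.0]
contact_force: [0.9, 0.2, -0.2]
width: 0.0941
gripper_force: 0.0
```

```bash
python3 -c "
from h import *
snap('scene','f');snap('top','ft')
for f,g in(('f','scene0'),('ft','top0')): 
  a=cv2.imread(f'pics/{f}.png');b=cv2.imread(f'pics/{g}.png'); 
  s=np.s_[80:260,200:400] if f=='f' else np.s_[140:230,280:480]
  cv2.imwrite(f'pics/{f}c.png',cv2.resize(cv2.hconcat([a[s],b[s]]),(800,360 if f=='f' else 180)))
cv2.imwrite('pics/fin.png',cv2.vconcat([cv2.imread('pics/fc.png'),cv2.imread('pics/ftc.png')]))"
```

```text
(no output)
```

View pics/fin.png

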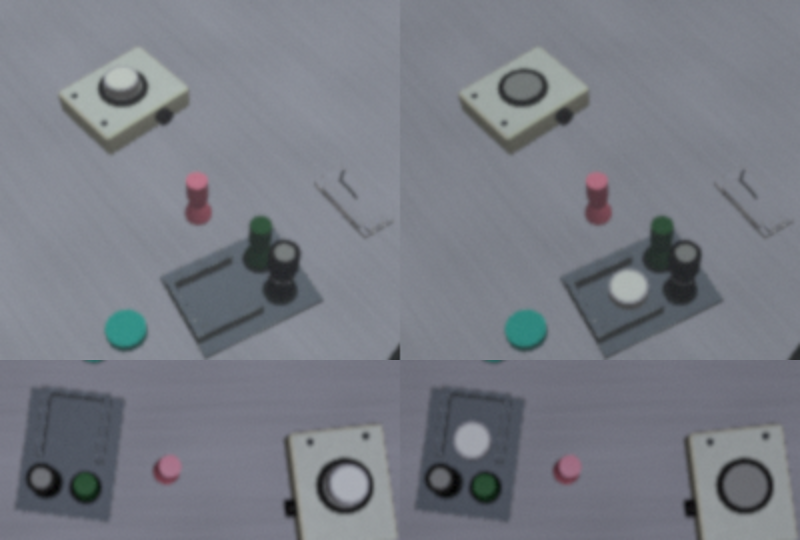

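Compared with the start pictures, the tube and puller stand in their original places. The disc is centred on the port: its apparent 2.5 px shift in the top view is parallax from its 16 mm height. Handing in.

```bash
python3 -c "
from bench import ctrl
print(ctrl.close_job())"
```

```text
the job is handed in; nothing more can be done
None
```

I handed the job in at about 36 s of the 123 s allowed: the diffuser lies flat and centred on the light port, and the tube and puller stand upright back on their own dock spots; the hand-in returned no verdict, so this rests on my final pictures.

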